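Load a battery pack into its adapter sleeve and dock it in the bench charger

TASK

Stand the tall square battery pack in the open aluminium sleeve where the sleeve waits on the bench. Then pick up the sleeve with the pack in it and lower it into the square well of the charger, so that it stands upright on the bottom of the well with the pack still fully down inside. Lower both parts in; do not drop them.

Things in the scene. Friction and masses are not known exactly. Their poses are not given: they have to be found in the camera images.
- pack: The battery pack: an upright square block, 34 x 34 mm, 90 mm tall, grey plastic, a black band, two brass contacts on top, 0.18 kg, loose. Origin: centre of its underside, z up, x and y square to its sides (any quarter turn is as good). Two unwanted packs, a round one (36 mm across, 90 tall) and a low wide one (60 x 46 x 48), stand over 100 mm from it, centre to centre; the three swap places.
- sleeve: Adapter sleeve: a square aluminium cup, open top, 54 x 54 mm outside, 65 mm tall, walls and floor 5 mm, so the hole is 44 x 44 mm, 60 mm deep; 0.15 kg, loose on the bench between packs and charger. Origin: centre of its underside, z up, x and y square to its sides (any quarter turn is as good). A seated pack's underside is 5 mm above this origin; the pack stands 30 mm out of the sleeve.
- well (a point): Centre of the floor of the charger's square well, z up, x and y square to its sides. The charger is a fixed grey block on the bench, 140 mm (x) by 110 mm (y), 35 mm tall, with the well in its middle: 66 x 66 mm, 25 mm deep, bevelled mouth, floor 10 mm above the bench. A seated sleeve has its origin here and stands 40 mm out of the well; any quarter turn is as good.
Things that resemble listed ones, but are neither listed nor needed, are in the scene too. Leave any blue look-alike of the sleeve alone.

How it is judged:
By the outcome, as a careful person would: the job done as asked, in the order asked, and still so for the second after the job is handed in, with the robot touching nothing.
It also fails if it takes over 48 s, if anything falls off the work surface, if the arm or the gripper's body presses on something with over 40 N, if the wrist force passes 120 N, or if a joint passes its speed limit or range.

ROBOT

A 7-joint arm with a two-finger parallel gripper is mounted at the origin on the work surface. World frame = base frame: x ahead of the robot, y to its left, z up, the work surface at z = 0. Lengths are in m, angles in rad, forces in N, time in s.
With the tool pointing down it reaches from about 0.4 to 0.875 m from the base axis. Payload 19.3 kg.
Tool frame: the origin (TCP) lies on the front face of the gripper's body, between the roots of the fingers; the fingertips stand 73 mm ahead of it and the grasp point (between the pads) lies 54 mm ahead of it; z points along the fingers, y is the direction in which the jaws open and shut (so a half turn about z gives the same grasp; the last joint's range is limited). The gripper opens to 85 mm and grips with 20 to 120 N. Pads are 22 mm wide; open, the fingers measure 114 mm over their backs; the gripper's body (76 mm by 85 mm) begins 54 mm behind the grasp point. The pads swing forward as they close: fully open they stand 13 mm farther back than shut.
Start: joints at [-1.329, 0.521, -0.036, 1.599, 0.021, 1.021, -0.113], TCP at [0.192, 0.595, 0.304] pointing down, gripper open.
Joint ranges: [-2.91, 2.91], [-0.3, 2.13], [-1.5, 1.42], [0.17, 2.43], [-1.26, 4.41], [0.16, 1.93], [-2.52, 2.52]. Speed limits (rad/s): [1.89, 1.89, 2.39, 2.39, 3.01, 3.01, 3.01].

INTERFACE

Orientations are given as [roll, pitch, yaw] about the fixed x, y, z axes, in that order (R = Rz(yaw) Ry(pitch) Rx(roll)).
In Python, from workcell import bot gives the robot as it stands.
- The arm moves only by the shell command python3 -m crank 'ROWS' [OPENING] [FORCE]. ROWS is a JSON object of lists of equal length, an entry for each row: "travel": the shift along the world's x, y, z in cm, a list of three; "rot": the turn, a rotation vector about the world's x, y, z in degrees, a list of three. A call has 1 to 8 rows; each row is the pose to reach, as a shift and turn from the pose commanded when the call began; what a row does not reach only later rows make up. A row lasts 1/10 s, in which the tool goes at most 50 mm and 8.59 degrees, less where a joint would pass 70% of its speed; a pose out of reach is approached as far as the arm can. A call with a gripper value outside its range is refused whole. OPENING is the opening, from -1 (shut) to 1 (fully open), so that 0 is half open, set as the call begins (- or left out, the last holds). The fingers move at their own pace and stop on an object; FORCE is the grip in N (left out, the last holds). Time passes only in rows, so rows that repeat a pose let the fingers close. It gives the time, the measured TCP pose, the force and the opening at its end, in the units of the state.
- bot.observe(): the state, without advancing time (a new reading comes with each control period).
- bot.grab_frame(name): name is "scene" or "top" or "wrist"; returns the picture (480x640x3 uint8, red, green, blue); there is no depth.
- bot.camera_model(name): a dict with "fx", "fy", "cx", "cy" (pixels), "R" (3x3) and "t" (3): a world point X has camera coordinates R X + t. Camera axes: x right, y down, z forward; pixel columns grow to the right and rows downward; lengths in m; the calibration is good to about 2 mm. A picture is of the moment at which its call begins: read the wrist's pose just before it. camera_model takes no time and is no camera call; for the wrist camera it gives the pose at the moment of the call.
- bot.job_done(): hands the job in, once; it reports no verdict.
Trained networks look in the newest picture that a camera, given by its name, has taken for a name from the list of things; names that differ only in an ending like _2 or _b are one class to them, and where a whole thing is asked for, a point or a joint stands for the part that bears it (a point fixed in the world has none). Each returns a list of dicts, best first, with "conf" (0 to 1); they miss things now and then, are a little off and sometimes report something else, mostly with a low value. They report only what shows in the picture. A call takes as long as a camera call. They do not tell look-alikes from the thing itself.
- bot.silhouettes(camera, thing): "pixels" (480x640 bool, what is visible of it) and "box" ([centre column, centre row, width, height] in pixels, round what is visible of it).
The state is a dict: "clock": time; "qpos": joint angles; "qd": joint speeds; "joint_efforts": joint torques, N m; "position": TCP position; "tool_rot": TCP orientation; "force": force on the tool from outside, world axes, zero at the start; "moment": the same for the moment, N m; "grip_width": finger opening in m.
Only numpy, scipy, OpenCV 4.12 (cv2) and the standard library are available. Lean on these libraries where they do the work, as an engineer would, in place of code of your own. Each camera call takes 0.05 s, during which the arm holds its last target.

## Working session

There is one attempt and no reset: what is moved stays moved. The work goes in short steps, Python scripts to look and compute and a shell command to move; the robot and the scene stay as the last step left them, time stands still between calls to the robot, and variables do not carry over. Pictures are saved under pics/ and viewed, and the job is handed in when it is done.

```bash
ls; mkdir -p pics; python3 - <<'E'
from workcell import bot
import cv2,json
s=bot.observe();print(s)
for n in ("scene","top"):
    cv2.imwrite(f"pics/{n}0.png",bot.grab_frame(n)[:,:,::-1])
    m=bot.camera_model(n);print(n,m)
    for t in("pack","sleeve","well"):
        try:
            for r in bot.silhouettes(n,t):print(n,t,round(r["conf"],2),r["box"],r["pixels"].sum())
        except Exception as e:print(n,t,e)
print(bot.observe()["clock"])
E
```

```text
pics
{'clock': 0.0, 'qpos': array([-1.32919855,  0.52200016, -0.03631403,  1.59997872,  0.02123917,
        1.02105341, -0.1128194 ]), 'qd': array([ 3.30817791e-05, -9.90945273e-04,  3.68497931e-04, -1.74095657e-03,
       -1.21016259e-03, -5.66003052e-04,  1.40826384e-04]), 'joint_efforts': array([ 1.59200052e-03, -9.27130938e+01,  1.98069692e+00, -3.69906807e+01,
        1.79628131e-02,  8.56874714e-03,  2.59094463e-05]), 'position': array([0.19170309, 0.59463142, 0.30334496]), 'tool_rot': array([-3.14054470e+00,  1.12655253e-04,  2.82977392e+00]), 'force': array([ 0.27695655, -0.51298356, -0.19956962]), 'moment': array([ 0.0073689 , -0.02735188, -0.0150857 ]), 'grip_width': 0.08516569966237313}
scene {'fx': 496.9529756070799, 'fy': 496.9529756070799, 'cx': 326.80491380067446, 'cy': 241.27545779386477, 'R': array([[ 0.77230356,  0.63525121,  0.0017623 ],
       [ 0.47073527, -0.57042691, -0.67306868],
       [-0.42656243,  0.52064291, -0.73957789]]), 't': array([-0.39628072, -0.19946297,  1.16990264])}
scene pack 0.72 [436.1, 168.3, 20.1, 43.0] 760
scene sleeve 0.65 [369.2, 255.8, 38.5, 52.9] 1545
scene sleeve 0.63 [310.8, 194.6, 38.1, 42.9] 1302
scene sleeve 0.63 [243.4, 242.5, 41.6, 48.8] 1542
top {'fx': 532.2837890550325, 'fy': 532.2837890550325, 'cx': 319.96032730376487, 'cy': 244.57944306798055, 'R': array([[-0.00521183, -0.99940979, -0.03395442],
       [-0.99180969,  0.00949955, -0.12737071],
       [ 0.12761809,  0.03301249, -0.99127383]]), 't': array([0.05103681, 0.49140304, 0.97618431])}
top pack 0.59 [169.6, 215.2, 34.4, 31.3] 697
top sleeve 0.95 [324.6, 195.2, 33.2, 34.9] 997
top sleeve 0.79 [293.9, 297.7, 33.2, 26.6] 918
top sleeve 0.74 [349.1, 259.4, 36.6, 39.0] 937
top sleeve 0.68 [389.8, 306.0, 39.0, 41.7] 1011
top well 0.6 [468.1, 214.8, 82.9, 91.9] 4584
0.4
```

View pics/scene0.png

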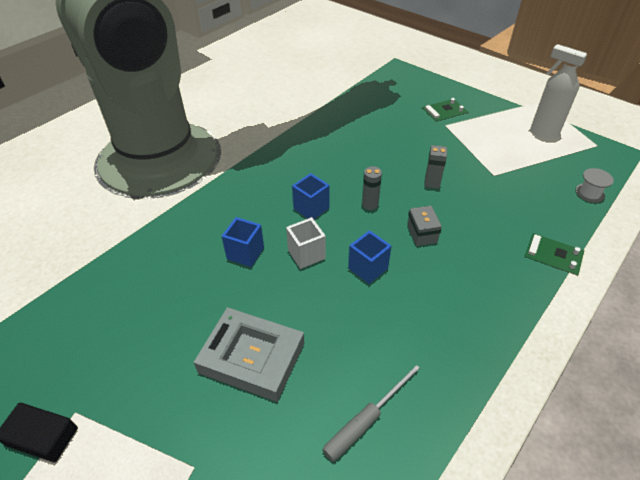

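View pics/top0.png

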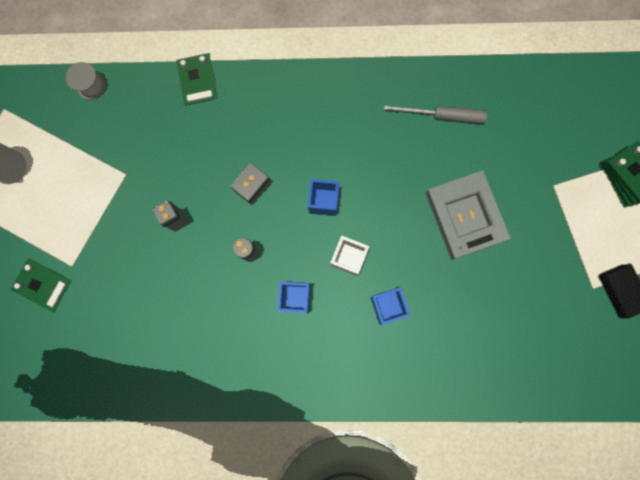

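The top view shows three pack-like things. The one at (168,213) has a small square top and is tall. The one at (245,249) has a round top, and the one at (250,183) is low and wide. The sleeve is the white/aluminium cup at (350,256), with three blue look-alikes around it. The charger is at (468,214). I'll confirm these in enlarged crops and fit their poses.

```bash
cat > h.py <<'E'
import numpy as np,cv2
from scipy.optimize import minimize
def proj(m,X):
    c=np.asarray(X)@np.array(m["R"]).T+np.array(m["t"])
    return np.c_[m["fx"]*c[:,0]/c[:,2]+m["cx"],m["fy"]*c[:,1]/c[:,2]+m["cy"]]
def box(x,y,yaw,w,d,z0,z1):
    c,s=np.cos(yaw),np.sin(yaw);P=[]
    for z in(z0,z1):
        for a,b in((-1,-1),(1,-1),(1,1),(-1,1)):
            u,v=a*w/2,b*d/2;P.append([x+c*u-s*v,y+s*u+c*v,z])
    return np.array(P)
def unproj(m,uv,z):
    R=np.array(m["R"]);t=np.array(m["t"]);d=R.T@np.array([(uv[0]-m["cx"])/m["fx"],(uv[1]-m["cy"])/m["fy"],1]);o=-R.T@t
    return o+d*(z-o[2])/d[2]
S=4
def render(m,P):
    h=cv2.convexHull(((proj(m,P)+.5)*16).astype(np.int32))
    im=np.zeros((480,640),np.uint8);cv2.fillConvexPoly(im,h,255,cv2.LINE_AA,4);return im/255.
def fit(views,w,d,z0,z1,x0,yaws=np.radians([0,22,45,67])):
    # views: list of (model,mask)
    best=None
    def cost(p):
        e=0
        for m,k in views:
            r=render(m,box(p[0],p[1],p[2]*.1,w,d,z0,z1));k=k.astype(float)
            e+=1-np.minimum(r,k).sum()/np.maximum(r,k).sum()
        return e
    for y in yaws:
        st=[x0[0],x0[1],y*10]
        r=minimize(cost,st,method="Nelder-Mead",options=dict(initial_simplex=[st,[st[0]+.01,st[1],st[2]],[st[0],st[1]+.01,st[2]],[st[0],st[1],st[2]+1.5]],xatol=1e-4,fatol=1e-5))
        if best is None or r.fun<best.fun:best=r
    return best.x*[1,1,.1],best.fun/len(views)
E
cat > a.py <<'E'
from workcell import bot
from h import *
T=cv2.imread("pics/top0.png");C=cv2.imread("pics/scene0.png")
mt,ms=bot.camera_model("top"),bot.camera_model("scene")
np.set_printoptions(precision=4,suppress=True)
def near(mask,u,v):
    n,l,st,ce=cv2.connectedComponentsWithStats(mask.astype(np.uint8));
    i=min(range(1,n),key=lambda i:np.hypot(*(ce[i]-[u,v]))+(1e3 if st[i,4]<100 else 0));return l==i
def white(I):
    h=cv2.cvtColor(I,cv2.COLOR_BGR2HSV).astype(int);return (h[...,1]<50)&(h[...,2]>60)
def notgreen(I):
    h=cv2.cvtColor(I,cv2.COLOR_BGR2HSV).astype(int);return ~((h[...,1]>90)&(h[...,0]>65)&(h[...,0]<95))
def fill(m):
    cs,_=cv2.findContours(m.astype(np.uint8),cv2.RETR_EXTERNAL,cv2.CHAIN_APPROX_NONE);o=np.zeros(m.shape,np.uint8);cv2.drawContours(o,cs,-1,1,-1);return o>0
res={}
for nm,ut,us,sz in(("pack",(168,213),(436,168),(.034,.034,0,.09)),("sleeve",(350,256),(307,243),(.054,.054,0,.065)),("charger",(468,214),(250,355),(.14,.11,0,.035))):
    f=notgreen
    kt,ks=fill(near(f(T),*ut)),fill(near(f(C),*us))
    x0=unproj(mt,ut,sz[3]/2)
    yaws=np.radians([0,22,45,67]) if nm!="charger" else np.radians([-45,0,45,90,-20,20])
    for lab,v in(("both",[(mt,kt),(ms,ks)]),("top",[(mt,kt)]),("scene",[(ms,ks)])):
        p,e=fit(v,*sz,x0,yaws);print(nm,lab,p[:2],np.degrees(p[2]),"1-iou",round(e,3),kt.sum(),ks.sum(),np.hypot(*p[:2]))
        if lab=="both":res[nm]=p
    for I,m in((T,mt),(C,ms)):
        pass
def crop(I,m,r,S):
    out=cv2.resize(I[r[1]:r[3],r[0]:r[2]],None,fx=S,fy=S,interpolation=cv2.INTER_CUBIC)
    for nm,sz in(("pack",(.034,.034,0,.09)),("sleeve",(.054,.054,0,.065)),("charger",(.14,.11,0,.035))):
        q=((proj(m,box(*res[nm],*sz))-[r[0],r[1]]+.5)*S).astype(int)
        for a in range(4):
            for i,j in((a,(a+1)%4),(a+4,(a+1)%4+4),(a,a+4)):cv2.line(out,tuple(map(int,q[i])),tuple(map(int,q[j])),(0,0,255),1)
    return out
a=crop(T,mt,(140,150,540,290),2);b=crop(C,ms,(190,130,470,410),2)
cv2.imwrite("pics/ct.png",a);cv2.imwrite("pics/cs.png",b)
E
python3 a.py
```

```text
pack both [0.5453 0.3306] 23.209134599446237 1-iou 0.149 711 703 0.6376891878461004
pack top [0.5488 0.3319] 37.80177521063287 1-iou 0.106 711 703 0.6414052488587059
pack scene [0.5433 0.3311] 24.598812670092777 1-iou 0.103 711 703 0.6362397418806606
sleeve both [ 0.4699 -0.0078] 68.23186472743753 1-iou 0.284 1095 2851 0.47001117317068963
sleeve top [ 0.4707 -0.0069] 68.66136234219103 1-iou 0.062 1095 2851 0.4707511596924029
sleeve scene [ 0.4655 -0.0065] -22.146529768259413 1-iou 0.466 1095 2851 0.46553627695924266
charger both [ 0.5474 -0.2332] 19.58457452089807 1-iou 0.046 4738 6584 0.5950116727968895
charger top [ 0.5495 -0.2336] 19.110419097213573 1-iou 0.022 4738 6584 0.5970832404888313
charger scene [ 0.5443 -0.2332] 18.89522799081268 1-iou 0.023 4738 6584 0.592158813404645
```

View pics/ct.png

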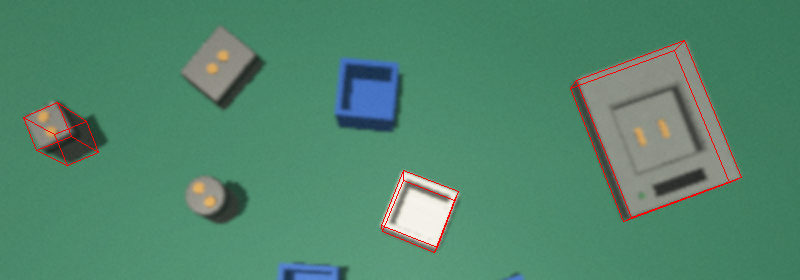

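View pics/cs.png

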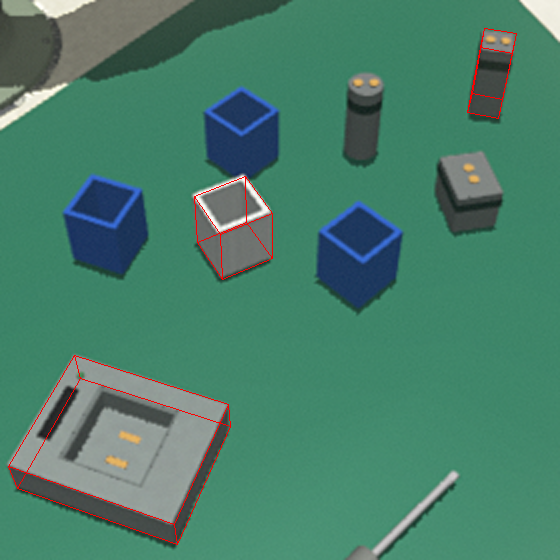

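The crops confirm the choice. The pack is the tall square one at scene (436,168), the sleeve is the white cup at scene (307,243), and the charger is at scene (250,355). The outlines match the pictures. Next I'll move above the pack.

```bash
python3 -m crank '{"travel":[[2,-1.5,0],[6,-4.5,0],[10,-7.5,0],[14,-10.5,0],[18,-13.5,0],[22,-16.5,0],[26,-19.5,0],[30,-22.5,0]],"rot":[[0,0,-3],[0,0,-9],[0,0,-15],[0,0,-22],[0,0,-29],[0,0,-36],[0,0,-43],[0,0,-49]]}' 1 40; python3 -m crank '{"travel":[[2,-1.5,0],[3,-2.7,0],[4,-3.5,0],[4.5,-3.9,0],[4.5,-3.9,0],[4.5,-3.9,0]],"rot":[[0,0,0],[0,0,0],[0,0,0],[0,0,0],[0,0,0],[0,0,0]]}'
python3 - <<'E'
from workcell import bot
import cv2,numpy as np
print(bot.observe()["position"],np.degrees(bot.observe()["tool_rot"]))
m=bot.camera_model("wrist");cv2.imwrite("pics/w1.png",bot.grab_frame("wrist")[:,:,::-1]);np.savez("w1.npz",**{k:np.array(v) for k,v in m.items()})
print(m,bot.observe()["clock"])
for r in bot.silhouettes("wrist","pack"):print(r["conf"],r["box"],r["pixels"].sum())
E
```

```text
clock: 1.2
position: [0.4934, 0.3678, 0.3042]
tool_rot: [3.141, -0.0, 1.968]
force: [0.0, 1.2, 0.5]
grip_width: 0.0855
clock: 1.8
position: [0.536, 0.3318, 0.3039]
tool_rot: [-3.141, -0.001, 1.976]
force: [-0.5, -0.0, -0.9]
grip_width: 0.0859
[0.53603325 0.33177755 0.30388778] [-1.79988894e+02 -3.02593765e-02  1.13205667e+02]
{'fx': 381.2874640256083, 'fy': 381.2874640256083, 'cx': 309.7494732143481, 'cy': 241.9481620382186, 'R': array([[ 9.18325931e-01,  3.95824548e-01, -6.41556980e-04],
       [ 3.77464557e-01, -8.75239938e-01,  3.02449268e-01],
       [ 1.19155328e-01, -2.77989171e-01, -9.53165268e-01]]), 't': array([-0.62308248,  0.04822967,  0.40832573])} 1.85
0.72 [318.3, 222.9, 43.4, 66.4] 2519
```

View pics/w1.png

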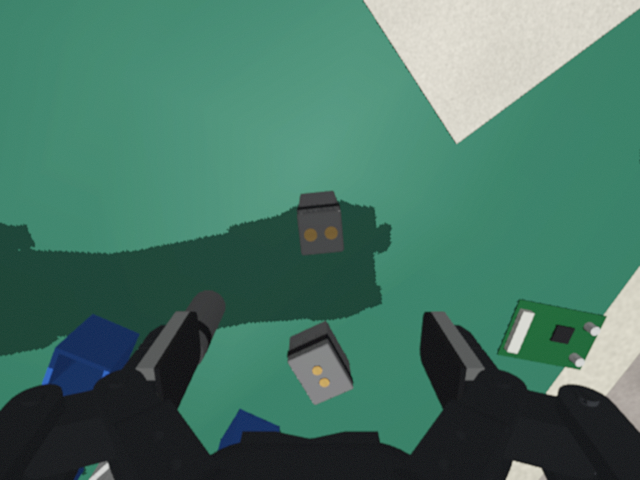

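```bash
cat > b.py <<'E'
from h import *
m=dict(np.load("w1.npz"));I=cv2.imread("pics/w1.png")
print("cam",-m["R"].T@m["t"])
print(proj(m,[[.5453,.3306,0],[.5453,.3306,.09],[.536,.332,.23]]))
g=cv2.resize(I[170:270,270:370],None,fx=6,fy=6,interpolation=cv2.INTER_CUBIC);
q=((proj(m,box(.5453,.3306,np.radians(23.2),.034,.034,0,.09))-[270,170]+.5)*6).astype(int)
for a in range(4):
    for i,j in((a,(a+1)%4),(a+4,(a+1)%4+4),(a,a+4)):cv2.line(g,tuple(map(int,q[i])),tuple(map(int,q[j])),(0,0,255),1)
cv2.imwrite("pics/w1c.png",g)
E
python3 b.py
```

```text
cam [0.50533362 0.402354   0.37421513]
[[318.28724408 206.66514847]
 [320.69037226 231.53570756]
 [310.71391079 312.03526215]]
```

View pics/w1c.png

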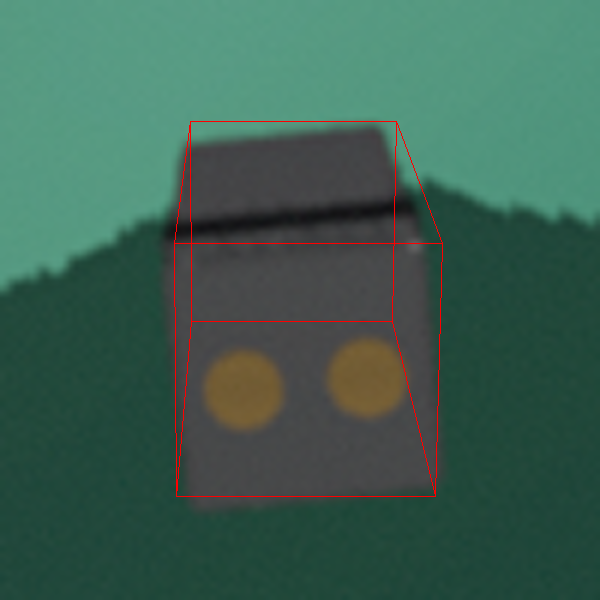

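```bash
cat > b.py <<'E'
from h import *
from workcell import bot
m=dict(np.load("w1.npz"));I=cv2.imread("pics/w1.png")
r=bot.silhouettes("wrist","pack")[0]["pixels"]
h=cv2.cvtColor(I,cv2.COLOR_BGR2HSV).astype(int)
k=((h[...,1]<90)|(h[...,0]<60));k[:, :280]=0;k[:,355:]=0;k[:185]=0;k[265:]=0
k=cv2.morphologyEx(k.astype(np.uint8),cv2.MORPH_CLOSE,np.ones((7,7)))>0
print(r.sum(),k.sum(),(r&k).sum())
for n,mm in(("net",r),("col",k)):
    p,e=fit([(m,mm)],.034,.034,0,.09,(.545,.331),np.radians([10,23,30]));print(n,p[:2],np.degrees(p[2]),e)
g=cv2.resize(I[170:270,270:370],None,fx=6,fy=6,interpolation=cv2.INTER_CUBIC);
q=((proj(m,box(*p,.034,.034,0,.09))-[270,170]+.5)*6).astype(int)
for a in range(4):
    for i,j in((a,(a+1)%4),(a+4,(a+1)%4+4),(a,a+4)):cv2.line(g,tuple(map(int,q[i])),tuple(map(int,q[j])),(0,0,255),1)
cv2.imwrite("pics/w1d.png",g)
E
python3 b.py
```

```text
2519 2616 2497
net [0.54465846 0.33051625] 31.355869705463526 0.09886303647044303
col [0.54505062 0.32961494] 28.564635188714814 0.06636749820372878
```

View pics/w1d.png

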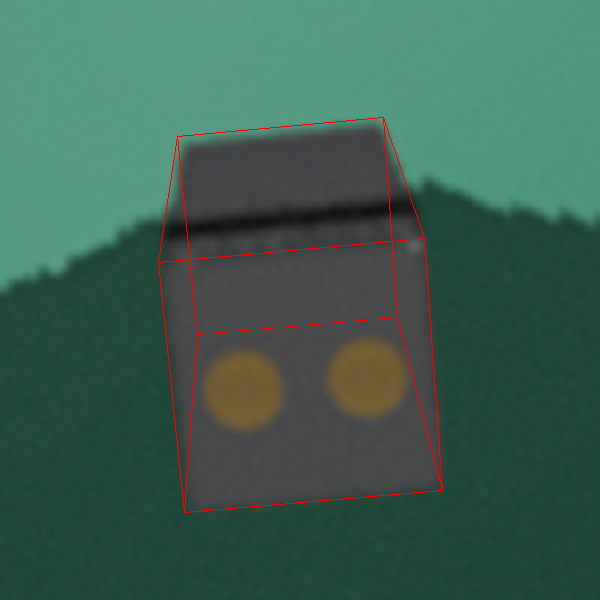

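The fit gives the pack at (0.545, 0.330) with yaw 28.5°. I'll turn to match, descend and grip near the top so that the fingertips stay above the sleeve rim.

```bash
python3 -m crank '{"travel":[[0.4,-0.1,-1],[0.9,-0.2,-3],[0.9,-0.2,-6],[0.9,-0.2,-9],[0.9,-0.2,-12],[0.9,-0.2,-14.5],[0.9,-0.2,-16],[0.9,-0.2,-16.7]],"rot":[[0,0,2],[0,0,5.3],[0,0,5.3],[0,0,5.3],[0,0,5.3],[0,0,5.3],[0,0,5.3],[0,0,5.3]]}'; python3 -m crank '{"travel":[[0,0,0],[0,0,0],[0,0,0],[0,0,0]],"rot":[[0,0,0],[0,0,0],[0,0,0],[0,0,0]]}'
python3 - <<'E'
from workcell import bot
import cv2,numpy as np
print(bot.observe()["position"],np.degrees(bot.observe()["tool_rot"]))
cv2.imwrite("pics/w2.png",bot.grab_frame("wrist")[:,:,::-1])
E
```

```text
clock: 2.75
position: [0.5452, 0.329, 0.1357]
tool_rot: [-3.14, 0.0, 2.068]
force: [-0.0, 0.3, -0.2]
grip_width: 0.0851
clock: 3.15
position: [0.546, 0.3291, 0.1378]
tool_rot: [3.14, -0.0, 2.067]
force: [0.4, 0.1, -0.5]
grip_width: 0.0856
[0.54603169 0.32908993 0.13777831] [ 1.79927994e+02 -1.23629602e-02  1.18434098e+02]
```

View pics/w2.png

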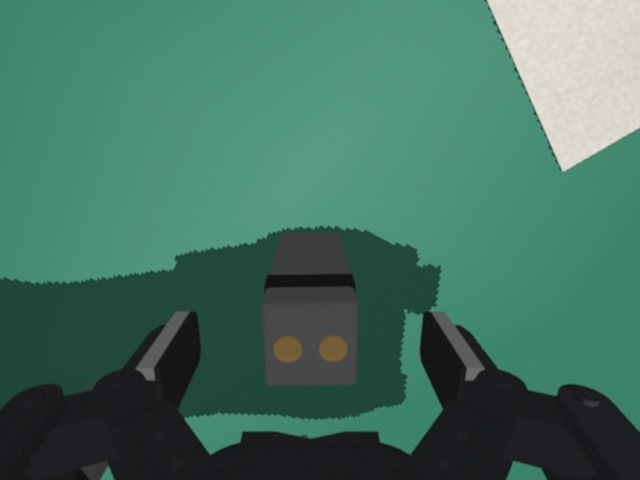

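The pack's top spans columns 265–357, square to the jaws and between the pads. Closing now.

```bash
python3 -m crank '{"travel":[[0,0,0],[0,0,0],[0,0,0],[0,0,0],[0,0,0],[0,0,0],[0,0,0],[0,0,0]],"rot":[[0,0,0],[0,0,0],[0,0,0],[0,0,0],[0,0,0],[0,0,0],[0,0,0],[0,0,0]]}' -1 50
python3 - <<'E'
from workcell import bot
import cv2,numpy as np
print(bot.observe()["position"],bot.observe()["qd"].max())
cv2.imwrite("pics/w3.png",bot.grab_frame("wrist")[:,:,::-1])
E
```

```text
clock: 4.0
position: [0.5458, 0.3289, 0.1371]
tool_rot: [3.141, -0.0, 2.067]
force: [-1.0, -0.1, 5.2]
grip_width: 0.0332
[0.54579647 0.32888722 0.13706401] 0.002476971507484209
```

View pics/w3.png

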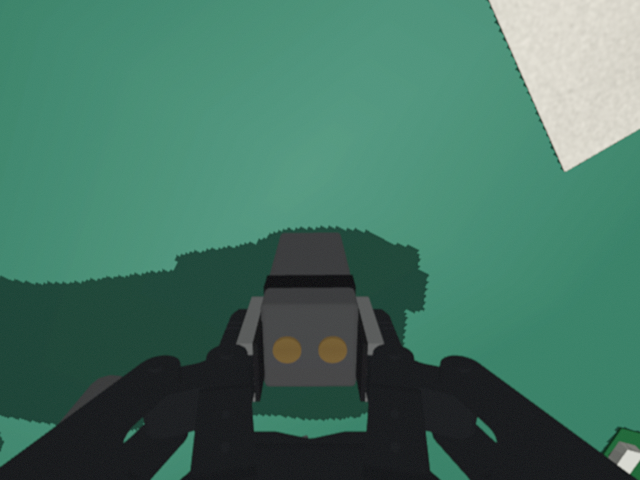

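The pack is held (opening 33 mm). I'll lift it and carry it past the sleeve, so the wrist camera sees the sleeve unobstructed.

```bash
python3 -m crank '{"travel":[[0,0,0.5],[0,0,2],[0,0,4],[0,0,6.5],[0,0,9],[0,0,11.5],[0,0,12.7],[0,0,13]],"rot":[[0,0,0],[0,0,0],[0,0,0],[0,0,0],[0,0,0],[0,0,0],[0,0,0],[0,0,0]]}'; python3 -m crank '{"travel":[[-0.3,-1,0],[-0.8,-3,0],[-1.4,-5.5,0],[-2.1,-8,0],[-2.7,-10.5,0],[-3.3,-13,0],[-4,-15.5,0],[-4.6,-18,0]],"rot":[[0,0,-1],[0,0,-4],[0,0,-8],[0,0,-12],[0,0,-16],[0,0,-20],[0,0,-24],[0,0,-28]]}'; python3 -m crank '{"travel":[[-0.6,-2.5,0],[-1.3,-5,0],[-2,-7.5,0],[-2.7,-10.5,0],[-3.5,-13.5,0],[-4.4,-17,0],[-5,-20,0],[-5.5,-22,0]],"rot":[[0,0,-4],[0,0,-8],[0,0,-12],[0,0,-16],[0,0,-19],[0,0,-21],[0,0,-22.5],[0,0,-22.5]]}'; python3 -m crank '{"travel":[[-0.4,-0.8,0],[-0.5,-1,0],[-0.5,-1,0],[-0.5,-1,0],[-0.5,-1,0]],"rot":[[0,0,0],[0,0,0],[0,0,0],[0,0,0],[0,0,0]]}'
python3 - <<'E'
from workcell import bot
import cv2,numpy as np
print(bot.observe()["position"],np.degrees(bot.observe()["tool_rot"]),bot.observe()["qpos"])
for n in("wrist","scene","top"):
    m=bot.camera_model(n);cv2.imwrite(f"pics/{n}4.png",bot.grab_frame(n)[:,:,::-1]);np.savez(f"{n}4.npz",**{k:np.array(v) for k,v in m.items()})
E
```

```text
clock: 4.85
position: [0.5461, 0.329, 0.2686]
tool_rot: [3.139, -0.0, 2.067]
force: [0.2, -0.5, -1.9]
grip_width: 0.0331
clock: 5.65
position: [0.4985, 0.147, 0.2658]
tool_rot: [-3.14, 0.001, 1.574]
force: [1.1, 1.0, -1.6]
grip_width: 0.0332
clock: 6.45
position: [0.4432, -0.0737, 0.2664]
tool_rot: [-3.141, 0.001, 1.181]
force: [0.4, 1.3, -2.2]
grip_width: 0.033
clock: 6.95
position: [0.4399, -0.0804, 0.2668]
tool_rot: [-3.141, -0.0, 1.187]
force: [-0.9, -0.5, -2.6]
grip_width: 0.0329
[ 0.43993318 -0.08038657  0.2667896 ] [-1.79989360e+02 -1.38466904e-03  6.80032147e+01] [-0.35960791  0.32902278  0.50730354  2.10663084 -0.23036117  0.75847421
 -0.09063776]
```

View pics/wrist4.png

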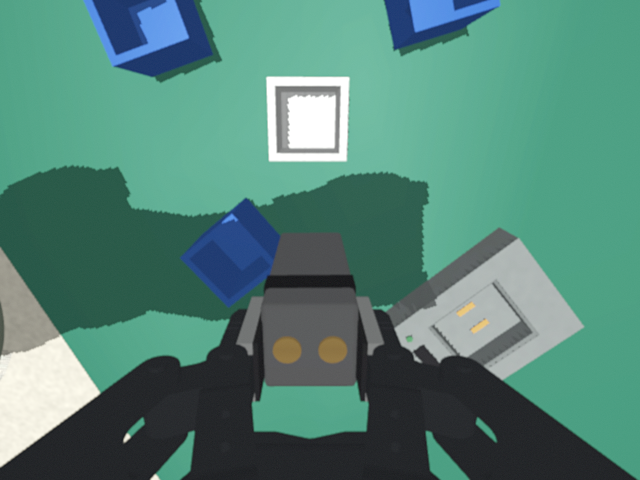

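View pics/scene4.png

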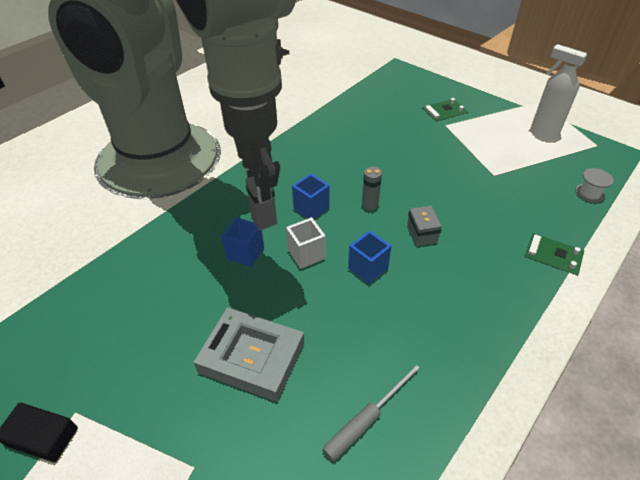

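```bash
cat > c.py <<'E'
from h import *
m=dict(np.load("wrist4.npz"));I=cv2.imread("pics/wrist4.png")
g=cv2.cvtColor(I,cv2.COLOR_BGR2HSV)
# sleeve outer rim: bright, unsaturated
k=((g[...,1]<60)).astype(np.uint8);k[:60]=0;k[180:]=0;k[:,:240]=0;k[:,375:]=0
cs,_=cv2.findContours(k,cv2.RETR_EXTERNAL,cv2.CHAIN_APPROX_NONE);c=max(cs,key=cv2.contourArea)
mk=np.zeros((480,640),np.uint8);cv2.drawContours(mk,[c],-1,1,-1);print(cv2.minAreaRect(c))
p,e=fit([(m,mk>0)],.054,.054,0,.065,(.47,-.007),np.radians([-22,-15,-30]));print("sleeve",p[:2],np.degrees(p[2]),e)
# pack in hand
d=np.array([np.cos(np.radians(68)),np.sin(np.radians(68))]);y=np.array([d[1],-d[0]])
T=np.array([.4399,-.0804])
for z,pts in((.220,[(263,386),(357,386),(264,302),(357,302)]),(.1298,[(280,233),(343,233)])):
    for q in pts:
        P=unproj(m,q,z)[:2]-T;print(z,q,"toolx %.4f tooly %.4f"%(P@d,P@y))
for n in("top",):
    mt=dict(np.load("top4.npz"))
I2=I[200:400,230:400];cv2.imwrite("pics/w4c.png",cv2.resize(I2,None,fx=3,fy=3,interpolation=cv2.INTER_CUBIC))
E
python3 c.py
```

```text
((307.5, 118.5), (85.0, 83.0), 90.0)
sleeve [ 0.46728388 -0.00748292] -21.881319870823127 0.018392476662615898
0.22 (263, 386) toolx -0.0158 tooly -0.0168
0.22 (357, 386) toolx -0.0157 tooly 0.0176
0.22 (264, 302) toolx 0.0182 tooly -0.0153
0.22 (357, 302) toolx 0.0183 tooly 0.0163
0.1298 (280, 233) toolx 0.0162 tooly -0.0167
0.1298 (343, 233) toolx 0.0163 tooly 0.0190
```

View pics/w4c.png

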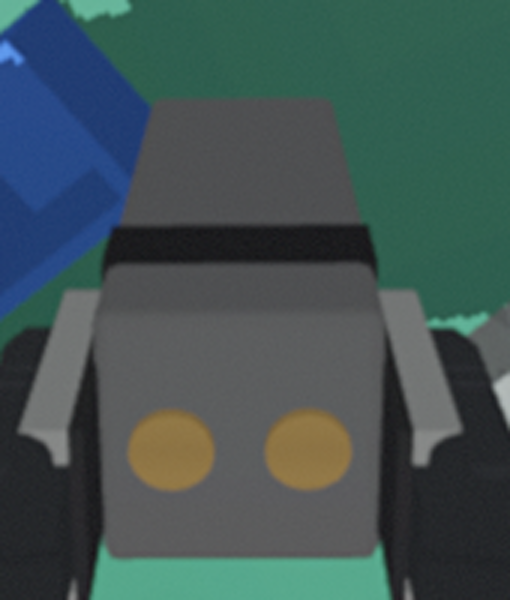

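View pics/top4.png

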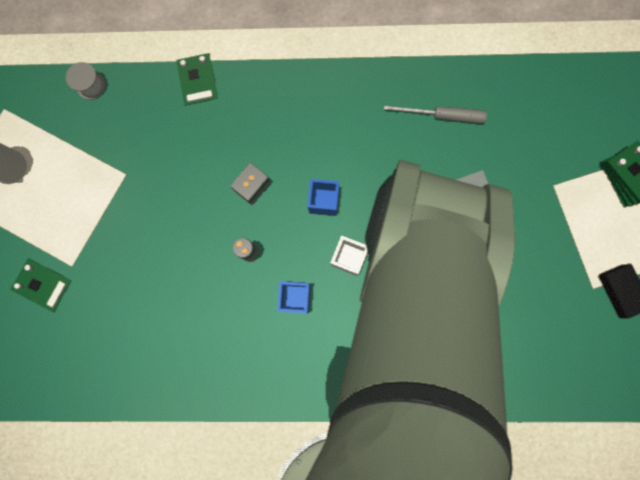

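The sleeve is at (0.4675, -0.0075), yaw -22°. In the wrist view its rim is at (267–349, 77–161). The pack hangs centred and upright in the jaws, within about 1 mm. Now I'll go over the sleeve and lower to just above the rim.

```bash
python3 -m crank '{"travel":[[0.3,1,0],[0.9,2.5,0],[1.7,4.5,0],[2.4,6.2,0],[2.75,7.2,0],[2.75,7.25,-1.5],[2.75,7.25,-3.5],[2.75,7.25,-5]],"rot":[[0,0,0],[0,0,0],[0,0,0],[0,0,0],[0,0,0],[0,0,0],[0,0,0],[0,0,0]]}'; python3 -m crank '{"travel":[[0,0,0],[0,0,0],[0,0,0],[0,0,0]],"rot":[[0,0,0],[0,0,0],[0,0,0],[0,0,0]]}'
python3 - <<'E'
from workcell import bot
import cv2,numpy as np
print(bot.observe()["position"],np.degrees(bot.observe()["tool_rot"]))
for n in("wrist","scene"):
    m=bot.camera_model(n);cv2.imwrite(f"pics/{n}5.png",bot.grab_frame(n)[:,:,::-1]);np.savez(f"{n}5.npz",**{k:np.array(v) for k,v in m.items()})
I=cv2.imread("pics/scene5.png")[120:300,200:400];cv2.imwrite("pics/s5c.png",cv2.resize(I,None,fx=3,fy=3,interpolation=cv2.INTER_CUBIC))
E
```

```text
clock: 7.9
position: [0.4671, -0.0083, 0.216]
tool_rot: [-3.141, 0.0, 1.186]
force: [-0.1, 0.8, -1.5]
grip_width: 0.0331
clock: 8.3
position: [0.4675, -0.0086, 0.2176]
tool_rot: [3.141, -0.001, 1.186]
force: [0.5, -0.3, -1.5]
grip_width: 0.0333
[ 0.46752536 -0.00858778  0.21758176] [ 1.79949012e+02 -3.92351490e-02  6.79329599e+01]
```

View pics/wrist5.png

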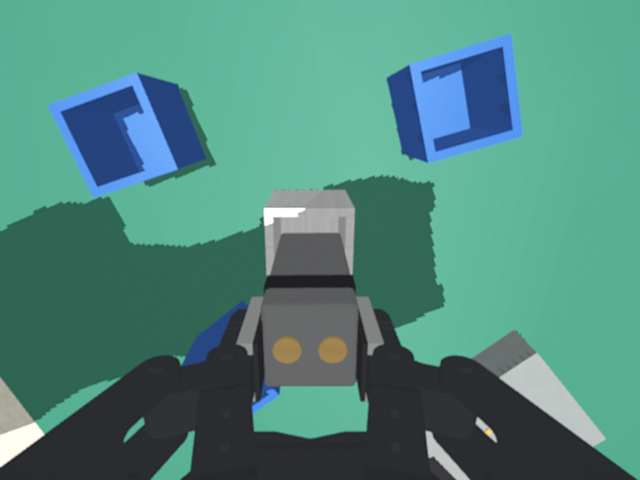

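View pics/s5c.png

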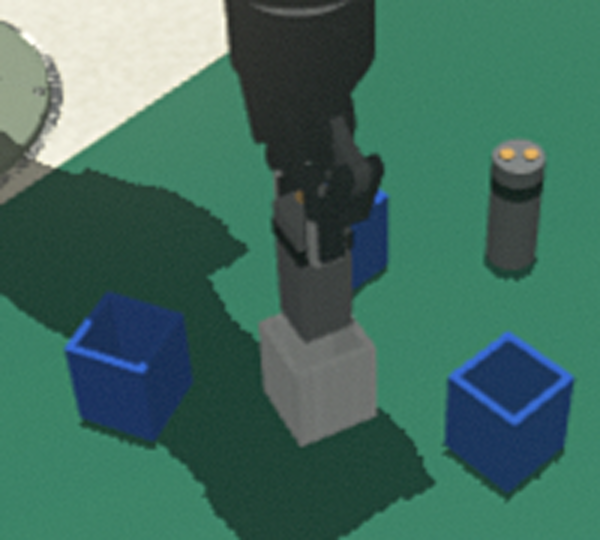

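```bash
python3 - <<'E'
from h import *
m=dict(np.load("wrist5.npz"));T=np.array([.46753,-.00859]);a=np.radians(67.93)
d=np.array([np.cos(a),np.sin(a)]);y=np.array([d[1],-d[0]])
for z,pts in((0.065,[(264,207),(355,207),(265,270),(355,270)]),(.0,[(272,191),(348,191)]),(.0805,[(281,234),(342,234)])):
    for q in pts:
        P=unproj(m,q,z)[:2]-T;print(z,q,"%.4f %.4f"%(P@d,P@y))
I=cv2.imread("pics/wrist5.png")[180:320,240:380];cv2.imwrite("pics/w5c.png",cv2.resize(I,None,fx=4,fy=4,interpolation=cv2.INTER_CUBIC))
E
```

```text
0.065 (264, 207) 0.0279 -0.0270
0.065 (355, 207) 0.0280 0.0273
0.065 (265, 270) -0.0125 -0.0277
0.065 (355, 270) -0.0124 0.0288
0.0 (272, 191) 0.0260 -0.0284
0.0 (348, 191) 0.0261 0.0294
0.0805 (281, 234) 0.0157 -0.0160
0.0805 (342, 234) 0.0157 0.0186
```

View pics/w5c.png

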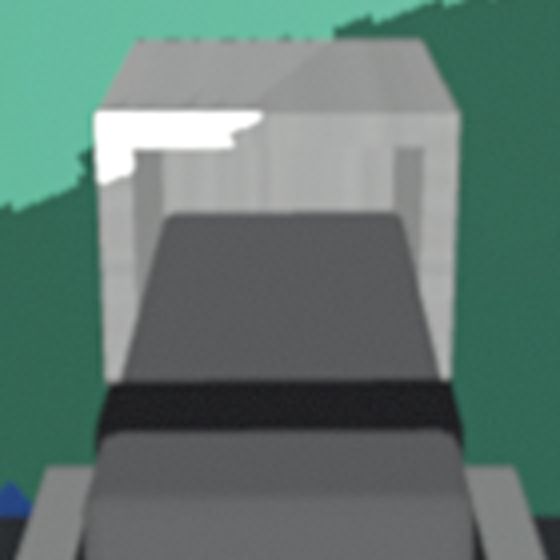

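The pack is within 2 mm of the sleeve's centre (the gap is 5 mm per side). I'll shift it 1.5 mm and lower it, slowly near the end.

```bash
python3 -m crank '{"travel":[[0,0.1,-0.3],[0,0.15,-1],[0,0.15,-2],[0,0.15,-3],[0,0.15,-4],[0,0.15,-5],[0,0.15,-5.7],[0,0.15,-6]],"rot":[[0,0,0],[0,0,0],[0,0,0],[0,0,0],[0,0,0],[0,0,0],[0,0,0],[0,0,0]]}';  python3 -m crank '{"travel":[[0,0,-0.3],[0,0,-0.6],[0,0,-0.9],[0,0,-1.1],[0,0,-1.2],[0,0,-1.25],[0,0,-1.3],[0,0,-1.3]],"rot":[[0,0,0],[0,0,0],[0,0,0],[0,0,0],[0,0,0],[0,0,0],[0,0,0],[0,0,0]]}'
python3 - <<'E'
from workcell import bot
import cv2,numpy as np
print(bot.observe()["position"],bot.observe()["force"])
for n in("wrist","scene"):
    cv2.imwrite(f"pics/{n}6.png",bot.grab_frame(n)[:,:,::-1])
a=cv2.imread("pics/scene6.png")[120:300,200:400];b=cv2.imread("pics/wrist6.png")[180:420,200:420]
cv2.imwrite("pics/6c.png",np.hstack([cv2.resize(a,(440,480)),cv2.resize(b,(360,480))]))
E
```

```text
clock: 9.2
position: [0.467, -0.0073, 0.156]
tool_rot: [-3.141, 0.001, 1.185]
force: [0.5, -0.4, -1.2]
grip_width: 0.0336
clock: 10.0
position: [0.4673, -0.0071, 0.1439]
tool_rot: [3.142, -0.0, 1.186]
force: [-0.0, 0.1, -2.2]
grip_width: 0.033
[ 0.46728037 -0.00714591  0.14391913] [-0.00668795  0.13473541 -2.15315533]
```

View pics/6c.png

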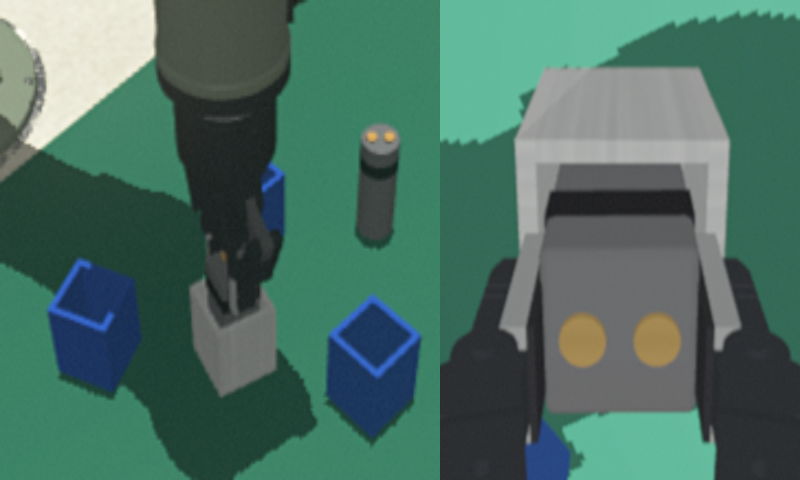

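The pack is inside the sleeve, about 2 mm above its floor. I'll feel for contact.

```bash
python3 -m crank '{"travel":[[0,0,-0.05],[0,0,-0.1],[0,0,-0.1],[0,0,-0.1]],"rot":[[0,0,0],[0,0,0],[0,0,0],[0,0,0]]}';python3 -m crank '{"travel":[[0,0,-0.05],[0,0,-0.1],[0,0,-0.1],[0,0,-0.1]],"rot":[[0,0,0],[0,0,0],[0,0,0],[0,0,0]]}'
```

```text
clock: 10.5
position: [0.4672, -0.0072, 0.1429]
tool_rot: [-3.142, 0.0, 1.186]
force: [-0.4, -0.6, -1.6]
grip_width: 0.0328
clock: 10.9
position: [0.4673, -0.0072, 0.142]
tool_rot: [3.141, -0.0, 1.186]
force: [-0.5, 0.8, 4.8]
grip_width: 0.0329
```

Contact at TCP z 0.142, which is the expected seated height. I'll open, then rise.

```bash
python3 -m crank '{"travel":[[0,0,0],[0,0,0],[0,0,0],[0,0,0],[0,0,0],[0,0,0.3],[0,0,1.5],[0,0,3]],"rot":[[0,0,0],[0,0,0],[0,0,0],[0,0,0],[0,0,0],[0,0,0],[0,0,0],[0,0,0]]}' 1; python3 -m crank '{"travel":[[0,0,2],[0,0,4],[0,0,4.5],[0,0,4.5],[0,0,4.5]],"rot":[[0,0,0],[0,0,0],[0,0,0],[0,0,0],[0,0,0]]}'
python3 - <<'E'
from workcell import bot
import cv2,numpy as np
print(bot.observe()["position"],np.degrees(bot.observe()["tool_rot"]))
for n in("wrist","scene"):
    m=bot.camera_model(n);cv2.imwrite(f"pics/{n}7.png",bot.grab_frame(n)[:,:,::-1]);np.savez(f"{n}7.npz",**{k:np.array(v) for k,v in m.items()})
a=cv2.imread("pics/scene7.png")[120:300,200:400];b=cv2.imread("pics/wrist7.png")[180:420,200:420]
cv2.imwrite("pics/7c.png",np.hstack([cv2.resize(a,(440,480)),cv2.resize(b,(360,480))]))
E
```

```text
clock: 11.7
position: [0.4671, -0.0073, 0.1727]
tool_rot: [-3.141, 0.0, 1.185]
force: [0.7, 0.3, 0.3]
grip_width: 0.0855
clock: 12.2
position: [0.467, -0.007, 0.2166]
tool_rot: [-3.141, 0.0, 1.186]
force: [-0.2, 0.5, 0.6]
grip_width: 0.0851
[ 0.46704381 -0.00701884  0.21660302] [-1.79981014e+02  3.29967411e-03  6.79472192e+01]
```

View pics/7c.png

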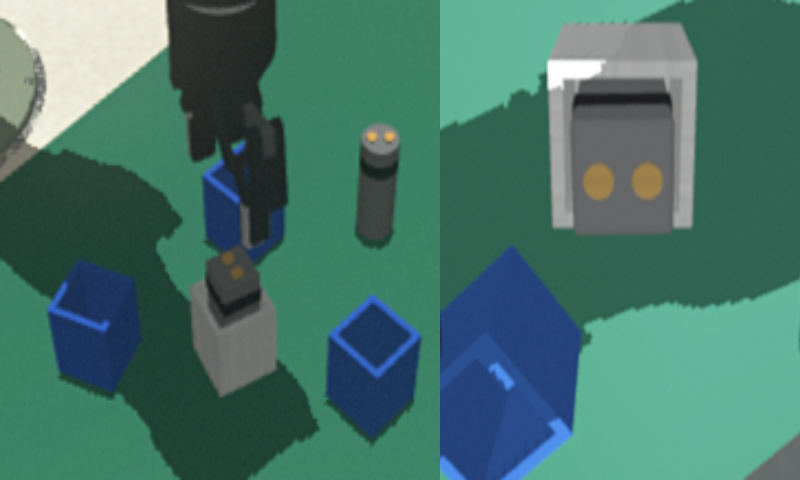

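View pics/wrist7.png

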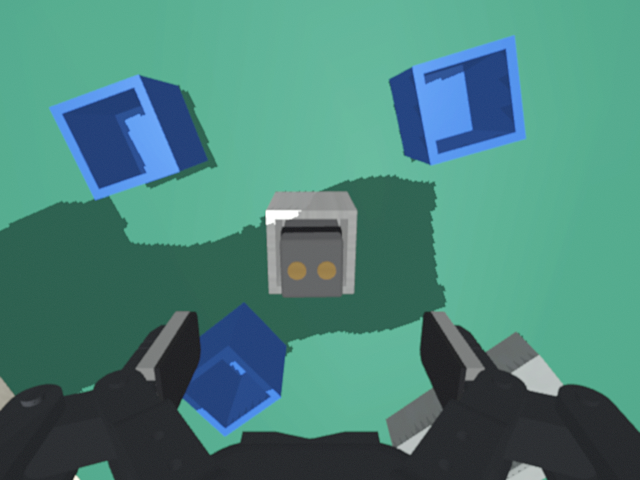

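The pack is upright and fully down in the sleeve; its top stands about 30 mm out. Before going down around the sleeve, I'll check the fingers' clearance to the blue cups.

```bash
python3 - <<'E'
from h import *
from workcell import bot
mt=bot.camera_model("top");T=np.array([.467,-.007]);a=np.radians(67.95)
d=np.array([np.cos(a),np.sin(a)]);y=np.array([d[1],-d[0]])
for q in((324,195),(295,297),(390,306)):
    P=unproj(mt,q,.05)[:2];print(q,P,"toolx %.3f tooly %.3f"%((P-T)@d,(P-T)@y))
E
```

```text
(324, 195) [0.58354719 0.03871328] toolx 0.086 tooly 0.091
(295, 297) [0.39264275 0.09329383] toolx 0.065 tooly -0.107
(390, 306) [ 0.37520071 -0.08054242] toolx -0.103 tooly -0.057
```

All the cups are clear (the nearest centre is at least 117 mm away). Going down around the sleeve.

```bash
python3 -m crank '{"travel":[[0,0,-1],[0,0,-3],[0,0,-5.5],[0,0,-8],[0,0,-9.8],[0,0,-10.8],[0,0,-11.1],[0,0,-11.1]],"rot":[[0,0,0],[0,0,0],[0,0,0],[0,0,0],[0,0,0],[0,0,0],[0,0,0],[0,0,0]]}' 1; python3 -m crank '{"travel":[[0,0,0],[0,0,0],[0,0,0],[0,0,0],[0,0,0],[0,0,0],[0,0,0],[0,0,0]],"rot":[[0,0,0],[0,0,0],[0,0,0],[0,0,0],[0,0,0],[0,0,0],[0,0,0],[0,0,0]]}' -1 60
python3 - <<'E'
from workcell import bot
import cv2,numpy as np
print(bot.observe()["position"],np.degrees(bot.observe()["tool_rot"]))
for n in("wrist","scene"):
    cv2.imwrite(f"pics/{n}8.png",bot.grab_frame(n)[:,:,::-1])
a=cv2.imread("pics/scene8.png")[120:300,200:400];b=cv2.imread("pics/wrist8.png")[180:420,200:420]
cv2.imwrite("pics/8c.png",np.hstack([cv2.resize(a,(440,480)),cv2.resize(b,(360,480))]))
E
```

```text
clock: 13.1
position: [0.4672, -0.0073, 0.1057]
tool_rot: [-3.141, 0.0, 1.185]
force: [0.3, 0.3, 0.7]
grip_width: 0.0853
clock: 13.9
position: [0.4677, -0.0071, 0.1067]
tool_rot: [3.14, -0.001, 1.186]
force: [-1.3, -0.2, 11.2]
grip_width: 0.0532
[ 0.46765911 -0.00706695  0.10670579] [ 1.79935790e+02 -4.72858488e-02  6.79391357e+01]
```

View pics/8c.png

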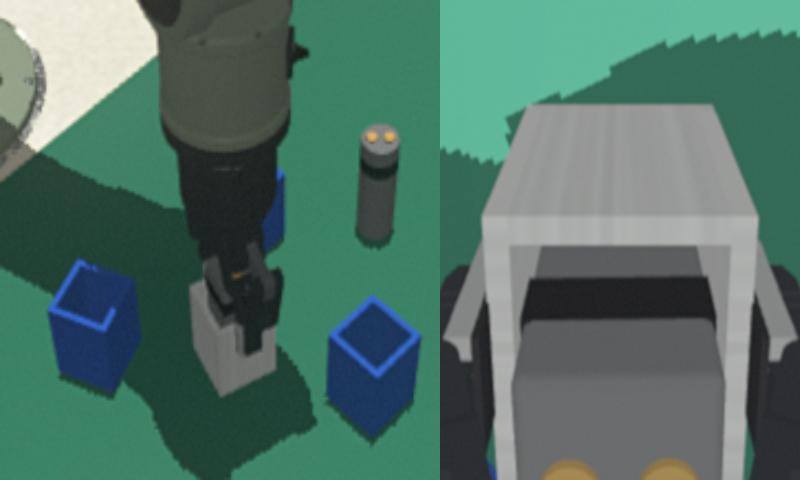

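The sleeve is held (opening 53 mm). I'll lift it, turn it to the charger's yaw, and stop short of the charger with the well in the wrist view.

```bash
python3 -m crank '{"travel":[[0,0,0.5],[0,0,2],[0,0,4],[0,0,6.5],[0,0,9],[0,0,11.5],[0,0,12.7],[0,0,13]],"rot":[[0,0,0],[0,0,0],[0,0,0],[0,0,0],[0,0,0],[0,0,0],[0,0,0],[0,0,0]]}'; python3 -m crank '{"travel":[[-0.1,-1,0],[-0.3,-2.5,0],[-0.4,-4,0],[-0.5,-6,0],[-0.7,-8,0],[-0.9,-10,0],[-1.1,-12,0],[-1.2,-14,0]],"rot":[[0,0,-1],[0,0,-4],[0,0,-8],[0,0,-12],[0,0,-16],[0,0,-20],[0,0,-24],[0,0,-28]]}'; python3 -m crank '{"travel":[[-0.2,-2,0],[-0.4,-4,0],[-0.6,-6,0],[-0.8,-8,0],[-1,-10,0],[-1.1,-11.5,0],[-1.2,-12.2,0],[-1.2,-12.3,0]],"rot":[[0,0,-4],[0,0,-8],[0,0,-12],[0,0,-16],[0,0,-18.5],[0,0,-20],[0,0,-20.5],[0,0,-20.5]]}'; python3 -m crank '{"travel":[[0,0,0],[0,0,0],[0,0,0],[0,0,0]],"rot":[[0,0,0],[0,0,0],[0,0,0],[0,0,0]]}'
python3 - <<'E'
from workcell import bot
import cv2,numpy as np
print(bot.observe()["position"],np.degrees(bot.observe()["tool_rot"]))
for n in("wrist","scene"):
    m=bot.camera_model(n);cv2.imwrite(f"pics/{n}9.png",bot.grab_frame(n)[:,:,::-1]);np.savez(f"{n}9.npz",**{k:np.array(v) for k,v in m.items()})
E
```

```text
clock: 14.8
position: [0.4676, -0.0069, 0.2369]
tool_rot: [3.14, -0.001, 1.186]
force: [1.1, -0.2, -3.4]
grip_width: 0.0535
clock: 15.6
position: [0.4546, -0.1494, 0.2358]
tool_rot: [-3.142, 0.0, 0.69]
force: [0.4, 0.9, -3.6]
grip_width: 0.0533
clock: 16.4
position: [0.4428, -0.2711, 0.2358]
tool_rot: [3.142, 0.0, 0.337]
force: [-0.4, 0.3, -3.1]
grip_width: 0.0533
clock: 16.8
position: [0.4434, -0.2697, 0.2359]
tool_rot: [-3.141, -0.0, 0.34]
force: [-0.3, 0.3, -2.8]
grip_width: 0.0529
[ 0.44341742 -0.26969166  0.23592503] [-1.79991788e+02 -7.63695879e-03  1.94860622e+01]
```

View pics/wrist9.png

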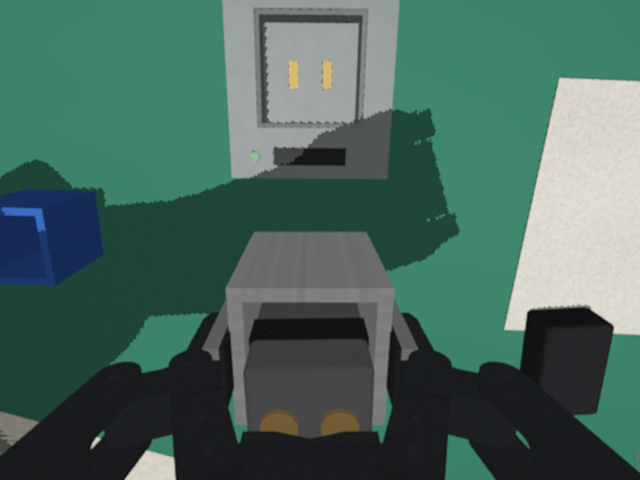

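View pics/scene9.png

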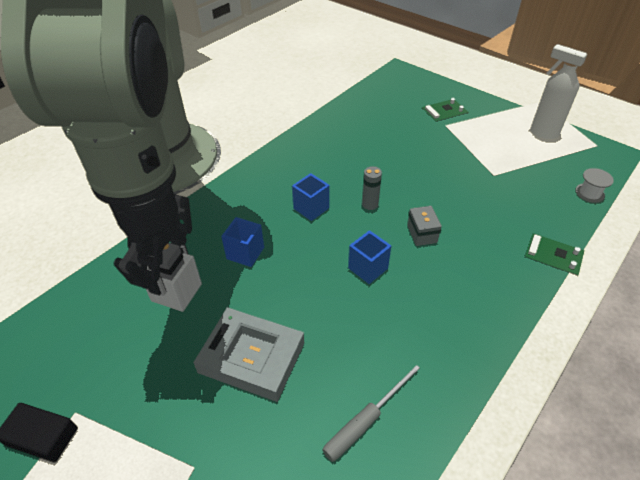

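```bash
python3 - <<'E'
from h import *
m=dict(np.load("wrist9.npz"));I=cv2.imread("pics/wrist9.png")
g=cv2.resize(I[0:190,215:405],None,fx=4,fy=4,interpolation=cv2.INTER_CUBIC)
# overlay hypothesis: well mouth at z .035 and floor at .010
for x,y,col in((.5474,-.2332,(0,0,255)),):
    for w,z in((.066,.035),(.066,.010)):
        q=((proj(m,box(x,y,np.radians(19.5),w,w,z,z)[:4])-[215,0]+.5)*4).astype(int);cv2.polylines(g,[q.reshape(-1,1,2).astype(np.int32)],True,col,1)
cv2.imwrite("pics/w9c.png",g)
E
```

```text
(no output)
```

View pics/w9c.png

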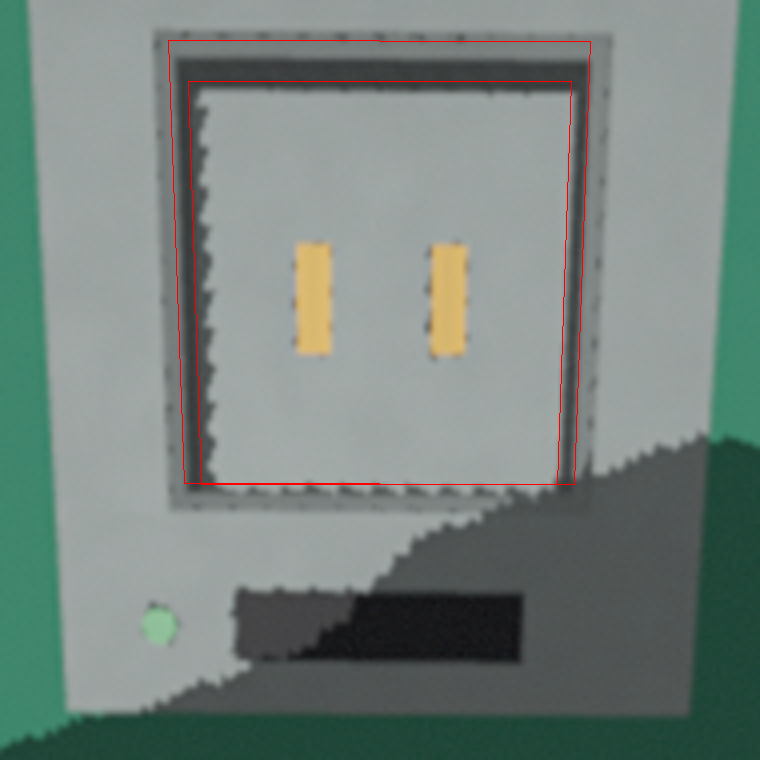

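```bash
python3 - <<'E'
from h import *
m=dict(np.load("wrist9.npz"))
T=np.array([.44342,-.26969]);a=np.radians(19.486)
d=np.array([np.cos(a),np.sin(a)]);y=np.array([d[1],-d[0]])
f=lambda p:(p[0]/4+215-.5,p[1]/4-.5)
def show(n,pts,z):
    P=np.array([unproj(m,f(p),z)[:2] for p in pts]);c=P.mean(0)
    e=P[1]-P[0];e2=P[3]-P[2];w=lambda v:np.degrees(np.arctan2(v@d,v@y))
    print(n,"centre",c,"tool",(c-T)@d,(c-T)@y,"rot of edges rel tool y",w(e),w(e2),"len",np.linalg.norm(e),np.linalg.norm(e2),np.linalg.norm(P[2]-P[0]))
show("bevel",[(157,35),(612,36),(172,509),(590,509)],.035)
show("floor",[(190,90),(577,90),(203,487),(560,487)],.010)
g=lambda p:p
B=[(254,233),(366,233)]
for p in B:
    P=unproj(m,p,.1292)[:2]-T;print("sleeve bottom far",P@d,P@y)
for p in((228,290),(393,290)):
    P=unproj(m,p,.1942)[:2]-T;print("sleeve rim far",P@d,P@y)
E
```

```text
bevel centre [ 0.54605284 -0.23420708] tool 0.1085906070492125 0.0007853381792274047 rot of edges rel tool y -0.008906570787281536 0.10442322914453649 len 0.07106607633907444 0.07117143060432828 0.07087524147798795
floor centre [ 0.54672919 -0.2339476 ] tool 0.10931477279530546 0.0007663365828354493 rot of edges rel tool y 0.10197392150480603 0.10428494772439194 len 0.06665035943848194 0.06611070131105914 0.06518605881975725
sleeve bottom far 0.025323436285530868 -0.026285431652467328
sleeve bottom far 0.025424924184895125 0.027885608445586765
sleeve rim far 0.0252669256066176 -0.02557293331990941
sleeve rim far 0.0253678910902588 0.027436264517950705
```

The well centre is (0.5464, -0.234). Its sides are within 0.1° of the tool, and the measured sizes match (71 mm bevel, 66 mm floor). Move: +10.4, +3.7 cm. Then I'll lower to just above the mouth and look.

```bash
python3 -m crank '{"travel":[[0.7,0.25,0],[2,0.7,0],[4,1.4,0],[6,2.1,0],[8,2.85,0],[9.5,3.4,0],[10.3,3.65,0],[10.4,3.7,0]],"rot":[[0,0,0],[0,0,0],[0,0,0],[0,0,0],[0,0,0],[0,0,0],[0,0,0],[0,0,0]]}'; python3 -m crank '{"travel":[[0,0,-0.7],[0,0,-2],[0,0,-4],[0,0,-5.8],[0,0,-7],[0,0,-7.5],[0,0,-7.5],[0,0,-7.5]],"rot":[[0,0,0],[0,0,0],[0,0,0],[0,0,0],[0,0,0],[0,0,0],[0,0,0],[0,0,0]]}'
python3 - <<'E'
from workcell import bot
import cv2,numpy as np
print(bot.observe()["position"],np.degrees(bot.observe()["tool_rot"]))
for n in("wrist","scene"):
    m=bot.camera_model(n);cv2.imwrite(f"pics/{n}10.png",bot.grab_frame(n)[:,:,::-1]);np.savez(f"{n}10.npz",**{k:np.array(v) for k,v in m.items()})
a=cv2.imread("pics/scene10.png")[220:420,150:350];b=cv2.imread("pics/wrist10.png")[120:320,210:410]
cv2.imwrite("pics/10c.png",np.hstack([cv2.resize(a,(390,390),interpolation=cv2.INTER_CUBIC),cv2.resize(b,(400,400),interpolation=cv2.INTER_CUBIC)[:390]]))
E
```

```text
clock: 17.7
position: [0.5483, -0.2324, 0.2355]
tool_rot: [-3.142, 0.0, 0.341]
force: [-0.5, -0.3, -3.4]
grip_width: 0.0528
clock: 18.5
position: [0.5474, -0.2334, 0.1614]
tool_rot: [3.141, -0.0, 0.339]
force: [0.9, 0.6, -2.8]
grip_width: 0.0529
[ 0.54737633 -0.23340616  0.16140135] [ 1.79974600e+02 -2.77581875e-02  1.94221680e+01]
```

View pics/10c.png

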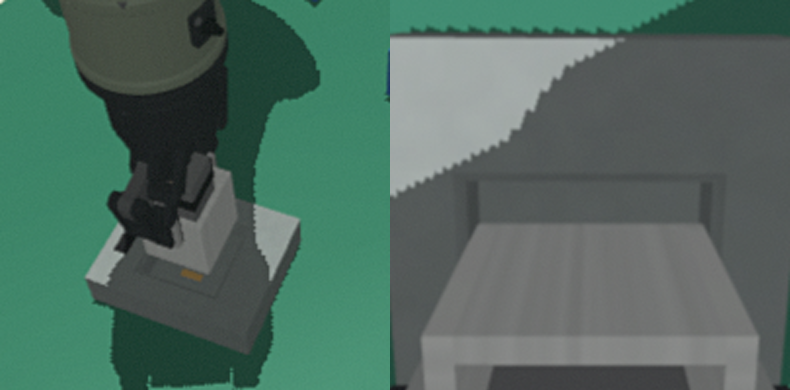

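```bash
python3 - <<'E'
from h import *
m=dict(np.load("wrist10.npz"))
T=np.array([.5474,-.2334]);a=np.radians(19.42)
d=np.array([np.cos(a),np.sin(a)]);y=np.array([d[1],-d[0]])
for n,z,pts in(("bevel far(35.5)",.035,[(242.5,207.5),(377.5,207.5)]),("charger far edge(70x)",.035,[(300,138.5)]),("sleeve far(27)",.0547,[(252.5,232),(366.5,232)])):
    for p in pts:
        P=unproj(m,p,z)[:2]-T;print(n,p,P@d,P@y)
g=cv2.imread("pics/wrist10.png")[180:260,225:395];cv2.imwrite("pics/10d.png",cv2.resize(cv2.convertScaleAbs(g,alpha=1.8),None,fx=4,fy=4,interpolation=cv2.INTER_CUBIC))
E
```

```text
bevel far(35.5) (242.5, 207.5) 0.03352822456665653 -0.034649488069139006
bevel far(35.5) (377.5, 207.5) 0.03365476519782015 0.036395621041525536
charger far edge(70x) (300, 138.5) 0.06865945995918346 -0.004186005264011129
sleeve far(27) (252.5, 232) 0.02582644457380406 -0.026913470986970833
sleeve far(27) (366.5, 232) 0.025923013563845968 0.028165900718285387
```

View pics/10d.png

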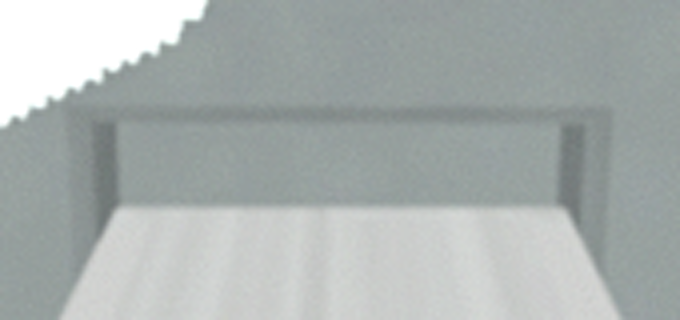

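The sleeve is within 1 mm of the well's centre (6 mm clearance per side). Lowering it in.

```bash
python3 -m crank '{"travel":[[0,0,-0.4],[0,0,-1],[0,0,-1.7],[0,0,-2.4],[0,0,-3.1],[0,0,-3.7],[0,0,-4],[0,0,-4.1]],"rot":[[0,0,0],[0,0,0],[0,0,0],[0,0,0],[0,0,0],[0,0,0],[0,0,0],[0,0,0]]}'; python3 -m crank '{"travel":[[0,0,-0.05],[0,0,-0.1],[0,0,-0.15],[0,0,-0.15],[0,0,-0.15]],"rot":[[0,0,0],[0,0,0],[0,0,0],[0,0,0],[0,0,0]]}'
```

```text
clock: 19.4
position: [0.5471, -0.2332, 0.1195]
tool_rot: [-3.141, 0.0, 0.339]
force: [-0.1, 0.2, -3.4]
grip_width: 0.053
clock: 19.9
position: [0.5473, -0.2332, 0.1185]
tool_rot: [3.142, -0.0, 0.339]
force: [-0.2, -0.0, -2.7]
grip_width: 0.0533
```

```bash
python3 -m crank '{"travel":[[0,0,-0.05],[0,0,-0.1],[0,0,-0.1],[0,0,-0.1]],"rot":[[0,0,0],[0,0,0],[0,0,0],[0,0,0]]}'; python3 -m crank '{"travel":[[0,0,-0.05],[0,0,-0.1],[0,0,-0.1],[0,0,-0.1]],"rot":[[0,0,0],[0,0,0],[0,0,0],[0,0,0]]}'
```

```text
clock: 20.3
position: [0.5473, -0.2331, 0.1174]
tool_rot: [-3.142, -0.0, 0.339]
force: [0.4, -0.5, -3.0]
grip_width: 0.0531
clock: 20.7
position: [0.5473, -0.2332, 0.1168]
tool_rot: [-3.142, -0.0, 0.339]
force: [-3.0, -0.0, 5.7]
grip_width: 0.053
```

Contact at 0.1168 (0.1167 expected). Releasing and rising.

```bash
python3 -m crank '{"travel":[[0,0,0],[0,0,0],[0,0,0],[0,0,0],[0,0,0],[0,0,0.3],[0,0,1.5],[0,0,3.5]],"rot":[[0,0,0],[0,0,0],[0,0,0],[0,0,0],[0,0,0],[0,0,0],[0,0,0],[0,0,0]]}' 1; python3 -m crank '{"travel":[[0,0,2.5],[0,0,5],[0,0,7.5],[-2,-0.7,10],[-5,-1.8,12],[-8,-2.8,12.5],[-10,-3.5,12.5],[-10,-3.5,12.5]],"rot":[[0,0,0],[0,0,0],[0,0,0],[0,0,0],[0,0,0],[0,0,0],[0,0,0],[0,0,0]]}'
python3 - <<'E'
from workcell import bot
import cv2,numpy as np
print(bot.observe()["position"],bot.observe()["force"])
for n in("wrist","scene"):
    m=bot.camera_model(n);cv2.imwrite(f"pics/{n}11.png",bot.grab_frame(n)[:,:,::-1]);np.savez(f"{n}11.npz",**{k:np.array(v) for k,v in m.items()})
a=cv2.imread("pics/scene11.png")[220:420,150:350];b=cv2.imread("pics/wrist11.png")[0:240,190:430]
cv2.imwrite("pics/11c.png",np.hstack([cv2.resize(a,(400,400),interpolation=cv2.INTER_CUBIC),cv2.resize(b,(400,400),interpolation=cv2.INTER_CUBIC)]))
E
```

```text
clock: 21.5
position: [0.5468, -0.2331, 0.1517]
tool_rot: [-3.141, 0.001, 0.339]
force: [-0.1, -0.4, 0.4]
grip_width: 0.0852
clock: 22.3
position: [0.4448, -0.2694, 0.2778]
tool_rot: [3.142, -0.001, 0.336]
force: [1.1, -0.6, -0.2]
grip_width: 0.0855
[ 0.4448221  -0.26937073  0.2777679 ] [ 1.10991782 -0.59364394 -0.20142291]
```

View pics/11c.png

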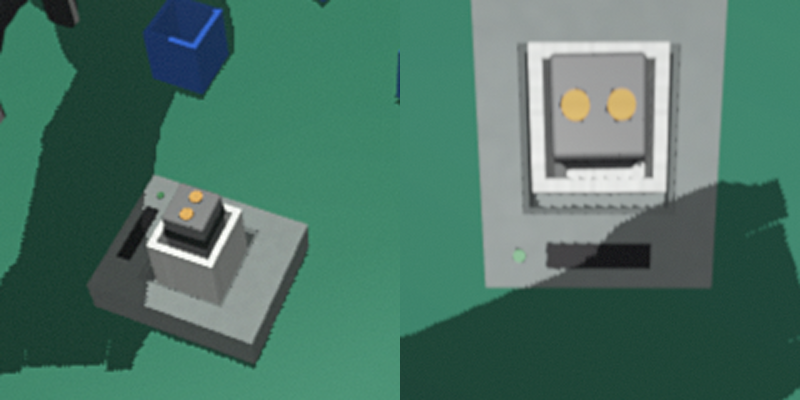

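It stands upright. As a last numeric check, I'll overlay the seated model on the scene view.

```bash
python3 - <<'E'
from h import *
S=3
out=[]
for n,r in(("scene",(190,280,310,410)),("wrist",(240,10,370,140))):
    m=dict(np.load(n+"11.npz"));I=cv2.imread(f"pics/{n}11.png")
    g=cv2.resize(I[r[1]:r[3],r[0]:r[2]],None,fx=S,fy=S,interpolation=cv2.INTER_CUBIC)
    for w,z0,z1,c in((.054,.01,.075,(0,0,255)),(.034,.075,.105,(255,0,0))):
        q=((proj(m,box(.5464,-.2339,np.radians(19.5),w,w,z0,z1))-[r[0],r[1]]+.5)*S).astype(int)
        for a in range(4):
            for i,j in((a,(a+1)%4),(a+4,(a+1)%4+4),(a,a+4)):cv2.line(g,tuple(map(int,q[i])),tuple(map(int,q[j])),c,1)
    out.append(cv2.resize(g,(390,390)))
cv2.imwrite("pics/11d.png",np.hstack(out))
E
```

```text
(no output)
```

View pics/11d.png

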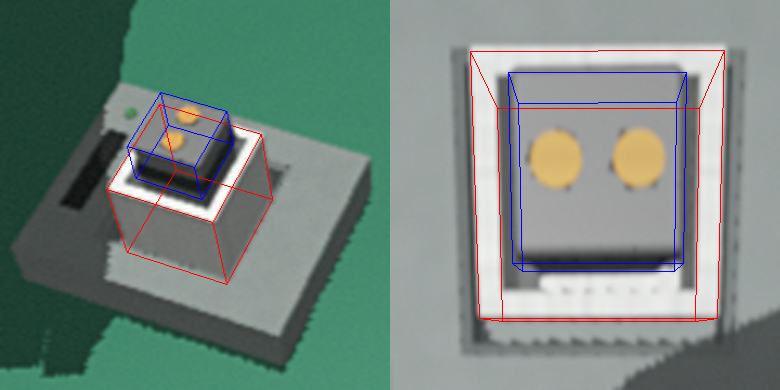

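The overlay matches the seated heights within 1–2 mm in both views. Handing in.

```bash
python3 - <<'E'
from workcell import bot
print(bot.job_done(),bot.observe()["clock"])
E
```

```text
the job is handed in; nothing more can be done
the job is handed in; nothing more can be done
```

The job is done and handed in after about 22.5 s of the 48 s allowed. The square pack was lowered into the aluminium sleeve on the bench. The sleeve with the pack in it was then lowered into the charger's well.

- **Contact:** Both parts were lowered until they touched down, with about 5–6 N on the wrist. The pack touched at TCP height 0.142 m and the sleeve at 0.1168 m, each where a fully seated part should be.
- **Final pictures:** With the gripper open and clear, the sleeve stands upright in the well with the pack fully down inside. An overlay of the seated model matches the scene and wrist views to within 1–2 mm. The pack sits a few millimetres off-centre in the sleeve, and the blue cups were not touched.
- **Disagreements:** The network missed the aluminium sleeve in the scene view, so I found it by colour. The scene and top cameras also disagreed by up to about 5 mm on the part positions, and on the pack's yaw, so I used the wrist-camera measurements instead.

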